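# Draw the bottom panel from the magazine and lay it on the drying rack

## Task

Fetch the next blank panel for priming: push the magazine's slide all the way in with its knob and let go of it there so that it springs back home by itself, then draw the bottom panel that now sticks out straight from under the pile, without toppling or pulling out the panels above. Set it down gently, flat on the wire rack in the steel pan, in the free place alongside the two boards drying there and not touching them. Leave the drying boards and the bottles, jar, tape and roller where they are.

Things in the scene. Friction and masses are not known exactly. Their poses are not given: they have to be found in the camera images.
- magazine: Hand-feed magazine fixed on the table, plywood base 90 mm wide from x -71 to +165 mm. Origin under the middle of the panel pile, at table height; its -x axis points out of the exit. The pile lies on the floor 24 mm up, its top 84 mm up. Side cheeks (to 44 mm up) leave it 3 mm a side. A rear bar with two uprights (x 67 to 73 mm, to 86 mm up) stops the pile behind.
- exit (a point): Middle of the magazine's exit slot, on the floor (24 mm up), at the outer face of cheeks and front bar, 73 mm in front of the magazine's origin. What sticks out beyond it has both long edges free. The front stop, a bar from 40 to 60 mm above the table, 79 mm across, with two uprights to 86 mm, lets only the bottom panel out. The 120 mm wide lane straight out of the exit is clear.
- slide_knob (a point): Centre of the gripping part of the upright black knob on the magazine's push slide: 28 mm diameter, gripped from 51 to 79 mm above the table. At rest it is 148 mm behind the magazine's origin on its centre line (+x side); it moves with the slide. At least 25 mm are free on both sides of it above 36 mm
- slide (a joint): Push slide, m: 0 home (rear), 0.05 fully in, towards the exit (-x of the magazine), at a hard stop. A spring (2 N at home, 7 N at the end) returns it when let go. Its nose shoves the bottom panel but is not fastened to it: at full travel the panel's front end is 115 mm in front of the magazine's origin, and it stays out when the slide returns
- panel_c (a point): Centre of the bottom panel of the pile, the one to take: plain light-wood board 130 x 55 x 12 mm, about 60 g. x is its long axis (along the magazine's x), z its thickness. At first its front end lies inside the exit. It is clear of the pile's front bar once its centre is 140 mm or more in front of the magazine's origin
- stack1_c (a point): Centre of panel 2 of the pile counted from below, the same light-wood board 130 x 55 x 12 mm; stays in the magazine.
- stack2_c (a point): Centre of panel 3 of the pile counted from below, the same light-wood board 130 x 55 x 12 mm; stays in the magazine.
- stack3_c (a point): Centre of panel 4 of the pile counted from below, the same light-wood board 130 x 55 x 12 mm; stays in the magazine.
- stack4_c (a point): Centre of panel 5 of the pile counted from below, the same light-wood board 130 x 55 x 12 mm; stays in the magazine.
- pan: Steel pan, fixed, 325 x 265 mm over its rim (long side along x), 40 mm high, inside 303 x 243 mm; origin at the middle of its underside. The wire rack in it (292 x 230 mm) has its top 22 mm above the table, with three places for boards lying along the pan's y, at x -100, 0, +100 mm, y 0. Two are taken, in any order; a slip of paper lies under the free one
- dry1_c (a point): Centre of a panel drying flat on the rack, light wood, 130 x 55 x 12 mm, its x axis long. Leave alone.
- dry2_c (a point): Centre of a second, wider board drying flat on the rack, 150 x 70 x 9 mm, its x axis long. Leave alone.
- spray_bottle: Spray bottle, 66 mm diameter, 180 mm high with a trigger head that overhangs its middle by 52 mm, loose; origin at its foot. Stands beside the exit lane. Leave alone.
- tape_roll: Roll of masking tape lying flat, 100 mm diameter, 24 mm high, loose; origin at its foot. Leave alone.
- paint_jar: Paint jar, 60 mm diameter, 70 mm high, loose, beside the magazine; origin at its foot. Leave alone.
- brayer: Hand roller lying at the back, 180 mm long, 46 mm high, loose. Leave alone.
- paint_bottle1: Paint bottle at the back, 54 mm diameter, 150 mm high, loose. Leave alone.
- paint_bottle2: Second paint bottle at the back, the same size, loose. Leave alone.

How it is judged:
By the outcome, as a careful person would: the job done as asked, in the order asked, and still so for the second after the job is handed in, with the robot touching nothing.
It also fails if it takes over 45 s, if anything falls off the work surface, if the arm or the gripper's body presses on something with over 40 N, if the wrist force passes 120 N, or if a joint passes its speed limit or range.

## Robot

A 7-joint arm with a two-finger parallel gripper is mounted at the origin on the work surface. World frame = base frame: x ahead of the robot, y to its left, z up, the work surface at z = 0. Lengths are in mm, angles in degrees, forces in N, time in s.
With the tool pointing down it reaches from about 400 to 875 mm from the base axis. Payload 4.4 kg.
Tool frame: the origin (TCP) lies at the very end of the fingers, on their centre line; the grasp point (between the pads) lies 19 mm behind it; z points along the fingers, y is the line along which they close (so a half turn about z gives the same grasp; the last joint's range is limited). The gripper opens to 85 mm and grips with 20 to 120 N. Pads are 22 mm wide; open, the fingers measure 114 mm over their backs; the gripper's body (76 mm by 85 mm) begins 54 mm behind the grasp point. The pads swing forward as they close: fully open they stand 13 mm farther back than shut.
Start: joints at [61.375, 36.005, 2.206, 86.941, -1.547, 57.084, -1.146], TCP at [273.237, -589.796, 231.313] pointing down, gripper open.
Joint ranges: [-175.42, 175.42], [-21.48, 121.26], [-71.46, 75.88], [10.55, 141.38], [-63.04, 243.04], [13.31, 113.54], [-168.57, 168.57]. Speed limits (degrees/s): [147.25, 147.25, 180, 180, 180, 180, 180].

## Interface

Orientations are given as [roll, pitch, yaw] about the fixed x, y, z axes, in that order (R = Rz(yaw) Ry(pitch) Rx(roll)).
In Python, from station import manip gives the robot as it stands. The module is installed in compiled form; this text tells all that it offers. Calls block until the motion is done:
- manip.move_pose(position, orientation): joint-space move of the TCP to a pose.
- manip.move_linear(position, speed=150, orientation=None, max_force=None): straight line of the TCP; orientation=None keeps the orientation; speed is the mean speed in mm/s. With max_force (N) it stops when the force on the tool has changed by that much, and returns True; else False.
- manip.movej(angles): joint-space move.
- manip.set_gripper(opening): finger opening in mm; the grip force is fixed at half the most; returns when the fingers have stopped.
- manip.pause(seconds).
- manip.solve_ik(position, orientation): joint angles nearest the present ones, or None.
- manip.get_obs(): the state.
- manip.read_camera(name): name is "side" or "top" or "wrist"; returns a dict with "frame" (384x512x3 uint8, blue, green, red), "vertical_fov" (degrees; the focal length in pixels is half the picture's height over the tangent of half this angle, whatever the lens; pixels are square), "cx", "cy" (the principal point, pixels), "cam_to_world" (4x4, takes a point from camera to world coordinates). Camera axes: x right, y down, z forward; pixel columns grow to the right and rows downward; lengths in mm; the calibration is good to about 2 mm. The wrist camera is an equidistant fisheye: a pixel r from the principal point sees the ray r / f radians off the axis. A picture is of the moment at which its call begins. There is no depth.
A pose or a line that the arm cannot do raises manip.IKError and nothing moves.
- manip.finish_job(): hands the job in; it is judged then, once.
Trained networks look in a picture, given as the dict that the camera call returned (one of the last four; its "shot" number tells which), for a name from the list of things; names that differ only in an ending like _2 or _b are one class to them, and where a whole thing is asked for, a point or a joint stands for the part that bears it (a point fixed in the world has none). Each returns a list of dicts, best first, with "confidence" (0 to 1); they miss things now and then, are a little off and sometimes report something else, mostly with a low value. They report only what shows in the picture. A call takes as long as a camera call.
- manip.spot_in(picture, name): "bbox" ([centre column, centre row, width, height] in pixels, round what is visible of it).
The state is a dict: "time": time; "joint_pos": joint angles; "qvel": joint speeds; "joint_efforts": joint torques, N m; "tool_pos": TCP position; "tcp_rot": TCP orientation; "wrist_force": force on the tool from outside, world axes, zero at the start; "torque": the same for the moment, N m; "opening": finger opening in mm; "grasp_force": force on a finger pad.
Only numpy, scipy, OpenCV 4.12 (cv2) and the standard library are available. Lean on these libraries where they do the work, as an engineer would, in place of code of your own. Each camera call takes 0.05 s, during which the arm holds its last target. There are 200 camera calls.

## Working session

There is one attempt and no reset: what is moved stays moved. The work goes in short steps, each a Python script; the robot and the scene stay as the last script left them, time stands still between calls to the robot, and variables do not carry over. Pictures are saved under pics/ and viewed, at most 10 in all, crops included, and the job is handed in when it is done.

```bash
mkdir -p pics
cat > h.py <<'E'
from station import manip
import numpy as np, cv2
def ray(p,u,v):
    T=np.array(p["cam_to_world"]);f=p["frame"].shape[0]/2/np.tan(np.radians(p["vertical_fov"])/2)
    d=np.array([(u-p["cx"])/f,(v-p["cy"])/f,1.]);return T[:3,3],T[:3,:3]@d
def onz(p,u,v,z):
    o,d=ray(p,u,v);return o+d*(z-o[2])/d[2]
def proj(p,X):
    T=np.array(p["cam_to_world"]);f=p["frame"].shape[0]/2/np.tan(np.radians(p["vertical_fov"])/2)
    c=T[:3,:3].T@(np.array(X)-T[:3,3]);return f*c[0]/c[2]+p["cx"],f*c[1]/c[2]+p["cy"]
E
python3 - <<'E'
from h import *
for c in("top","side"):
    p=manip.read_camera(c);cv2.imwrite(f"pics/{c}0.png",cv2.resize(p["frame"],(800,600)))
    T=np.array(p["cam_to_world"]);print(c,T.round(2).tolist(),p["vertical_fov"],p["cx"],p["cy"])
    for n in["magazine","slide_knob","panel_c","stack4_c","pan","dry1_c","dry2_c","spray_bottle","paint_jar","tape_roll"]:
        r=manip.spot_in(p,n)
        print(n,[(np.round(a["bbox"],1).tolist(),round(a["confidence"],2)) for a in r[:3]])
E
```

```text
top [[-0.02, -0.99, 0.13, 479.0], [-1.0, 0.02, 0.0, -55.12], [-0.01, -0.13, -0.99, 956.19], [0.0, 0.0, 0.0, 1.0]] 56.85366262657239 248.3279915969965 194.79650450476402
magazine [([337.1, 211.0, 100.5, 52.8], 0.94), ([366.4, 206.1, 40.3, 24.7], 0.74)]
slide_knob [([368.0, 204.8, 37.2, 15.5], 0.75)]
panel_c []
stack4_c [([322.8, 211.7, 54.6, 31.8], 0.69)]
pan [([131.6, 241.7, 108.8, 133.2], 0.96), ([321.4, 212.1, 52.8, 31.0], 0.21)]
dry1_c [([126.7, 201.2, 49.5, 21.2], 0.56)]
dry2_c [([129.6, 278.9, 62.3, 34.1], 0.79)]
spray_bottle [([259.0, 164.1, 32.7, 35.4], 0.56)]
paint_jar [([320.2, 172.4, 28.6, 27.4], 0.69), ([126.0, 199.9, 50.3, 18.1], 0.46), ([353.9, 154.3, 33.8, 33.8], 0.2)]
tape_roll [([292.0, 273.4, 34.7, 39.1], 0.71), ([319.0, 171.6, 30.6, 26.1], 0.68)]
side [[-0.99, -0.04, 0.1, 474.5], [-0.1, 0.55, -0.83, 866.99], [-0.02, -0.84, -0.55, 662.13], [0.0, 0.0, 0.0, 1.0]] 43.91203329949285 256.81197251861477 190.59258971141307
magazine [([277.0, 152.2, 40.8, 65.0], 0.88), ([217.8, 171.8, 30.7, 77.4], 0.41)]
slide_knob [([272.4, 129.4, 7.5, 14.7], 0.54)]
panel_c [([278.3, 176.7, 19.0, 4.5], 0.6)]
stack4_c [([277.5, 146.8, 25.7, 29.7], 0.67)]
pan [([290.1, 310.1, 209.3, 129.5], 0.82)]
dry1_c [([231.2, 301.7, 46.1, 62.4], 0.76), ([192.4, 149.8, 27.1, 53.7], 0.69), ([275.9, 162.8, 14.5, 1.9], 0.42)]
dry2_c [([348.6, 308.7, 53.8, 68.4], 0.58)]
spray_bottle [([218.4, 170.7, 32.9, 74.6], 0.74)]
paint_jar [([234.1, 156.9, 21.0, 35.6], 0.89)]
tape_roll [([337.2, 186.2, 43.5, 28.2], 0.68)]
```

View pics/top0.png

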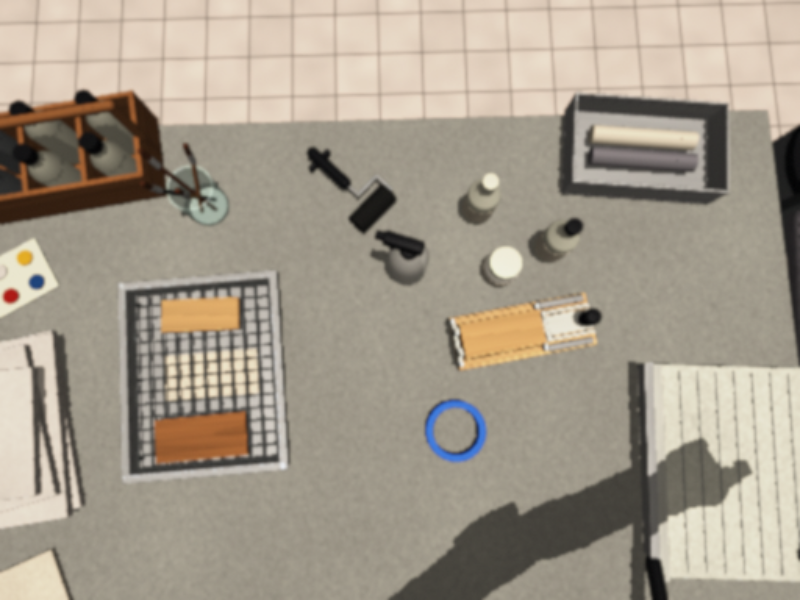

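View pics/side0.png

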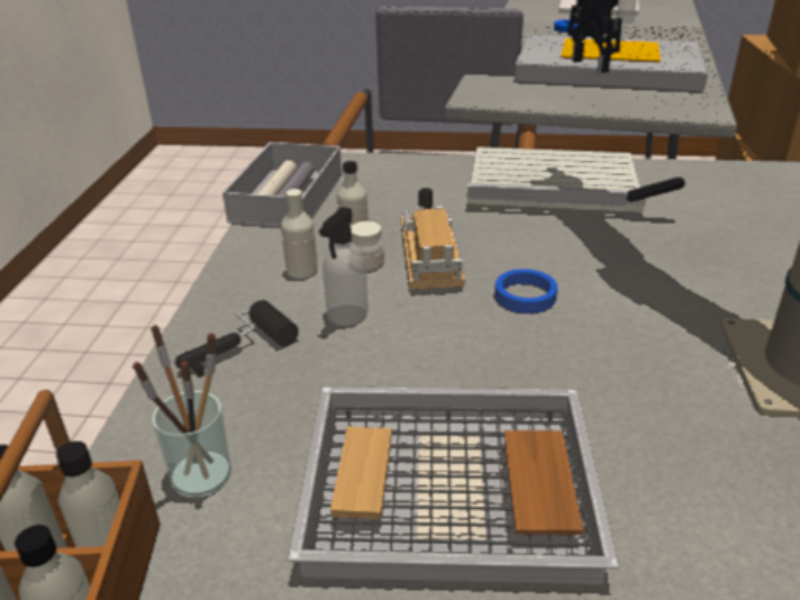

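The top view has the magazine at about (525,332) with its exit facing left (+y). The pan is at (203,377), its free middle place is at (210,373), and the knob is at (590,317). Next I compute rough poses and look with the wrist camera.

Run:
```python
from h import *
o=manip.get_obs();print(o["tcp_rot"],o["time"])
p=manip.read_camera("top");s=512/800
q=lambda u,v,z:onz(p,u*s,v*s,z).round(1)
print("knob",q(591,316,82));k=q(591,316,82)
# pile top segmentation
hsv=cv2.cvtColor(p["frame"],cv2.COLOR_BGR2HSV)
m=cv2.inRange(hsv,(8,70,120),(25,255,255));
def quad(x0,y0,x1,y1):
    mm=np.zeros_like(m);mm[y0:y1,x0:x1]=m[y0:y1,x0:x1]
    n,l,st,c=cv2.connectedComponentsWithStats(mm);i=1+np.argmax(st[1:,4])
    return cv2.minAreaRect(np.argwhere(l==i)[:,::-1].astype(np.float32))
for n,b,z in(("pile",(285,185,350,240),84),("dry1",(95,185,160,215),34),("dry2",(90,260,165,300),31)):
    r=quad(*b);print(n,r);print([onz(p,*x,z)[:2].round(1).tolist() for x in cv2.boxPoints(r)],onz(p,*r[0],z).round(1))
print("pan rim corners",[q(u,v,40)[:2].tolist() for u,v in((120,284),(276,272),(287,467),(124,479))])
print("paper",q(211,374,22),"bottle",q(403,245,170))
```

```text
[-1.79998822e+02 -3.09734067e-03  2.48521262e+01] 1.1
knob [ 569.4 -372.8   82. ]
pile ((320.5641784667969, 214.1754608154297), (35.32196807861328, 62.22809600830078), 79.3803482055664)
[[573.7, -146.5], [598.7, -299.1], [512.6, -309.8], [488.2, -159.2]] [ 543.  -228.5   84. ]
dry1 ((127.49175262451172, 200.81854248046875), (22.204345703125, 49.948429107666016), 87.39744567871094)
[[621.7, 333.1], [624.6, 201.6], [565.9, 198.2], [563.0, 328.7]] [593.7 265.4  34. ]
dry2 ((127.7184829711914, 279.8594055175781), (28.728961944580078, 59.430965423583984), 84.70991516113281)
[[421.4, 341.5], [431.8, 189.5], [360.0, 181.9], [349.8, 332.4]] [390.5 261.4  31. ]
pan rim corners [[646.5, 397.9], [660.7, 135.3], [341.5, 116.5], [328.6, 378.4]]
paper [493.  247.5  22. ] bottle [670.3 -76.1 170. ]
```

```bash
cat >> h.py <<'E'
def fproj(p,X):
    T=np.array(p["cam_to_world"]);f=p["frame"].shape[0]/2/np.tan(np.radians(p["vertical_fov"])/2)
    c=T[:3,:3].T@(np.array(X)-T[:3,3]);th=np.arctan2(np.hypot(c[0],c[1]),c[2]);r=np.hypot(c[0],c[1])+1e-9
    return np.array([f*th*c[0]/r+p["cx"],f*th*c[1]/r+p["cy"]])
def fonz(p,u,v,z):
    T=np.array(p["cam_to_world"]);f=p["frame"].shape[0]/2/np.tan(np.radians(p["vertical_fov"])/2)
    a=np.array([u-p["cx"],v-p["cy"]]);r=np.linalg.norm(a)+1e-9;th=r/f
    d=T[:3,:3]@np.array([*(np.sin(th)*a/r),np.cos(th)]);return T[:3,3]+d*(z-T[2,3])/d[2]
E
python3 - <<'E'
from h import *
for y in(100,-80):
    for P in([568,-372,46],[543,-130,21],[494,300,20],[494,200,20]):
        j=manip.solve_ik(P,[180,0,y]);print(y,P,None if j is None else np.round(j,0))
# go look
ok=[y for y in(100,-80) if manip.solve_ik([494,300,20],[180,0,y]) is not None]
manip.move_pose([560,-310,270],[180,0,ok[0]])
p=manip.read_camera("wrist");print(np.round(p["cam_to_world"],2).tolist(),p["vertical_fov"],p["cx"],p["cy"])
im=p["frame"].copy()
cv2.imwrite("pics/w1.png",cv2.resize(im,(800,600)))
for n in["magazine","slide_knob","stack4_c"]:
    print(n,[(np.round(a["bbox"],1).tolist(),round(a["confidence"],2)) for a in manip.spot_in(p,n)[:2]])
E
```

```text
100 [568, -372, 46] [ 38.  51. -12.  89.  15.  41.  29.]
100 [543, -130, 21] [ 18.  47. -12. 110.  20.  25.   2.]
100 [494, 300, 20] [-28.  48.  -9. 107.  15.  27. -38.]
100 [494, 200, 20] [-21.  46.  -6. 114.  12.  21. -27.]
-80 [568, -372, 46] [  16.   54.   27.   90.  -32.   44. -113.]
-80 [543, -130, 21] [  -4.   49.   24.  110.  -39.   29. -123.]
-80 [494, 300, 20] [ -61.   58.   47.  108.  -62.   45. -148.]
-80 [494, 200, 20] [ -50.   54.   41.  115.  -62.   37. -136.]
[[0.99, 0.16, 0.05, 546.49], [0.17, -0.95, -0.28, -243.25], [-0.0, 0.28, -0.96, 412.23], [0.0, 0.0, 0.0, 1.0]] 65.70646984690485 256.70685419484533 194.08291590261157
magazine [([258.5, 134.6, 76.0, 204.2], 0.62)]
slide_knob [([257.4, 199.0, 28.3, 75.6], 0.86), ([256.6, 99.2, 52.6, 114.7], 0.16)]
stack4_c [([258.2, 100.2, 49.1, 116.6], 0.64)]
```

View pics/w1.png

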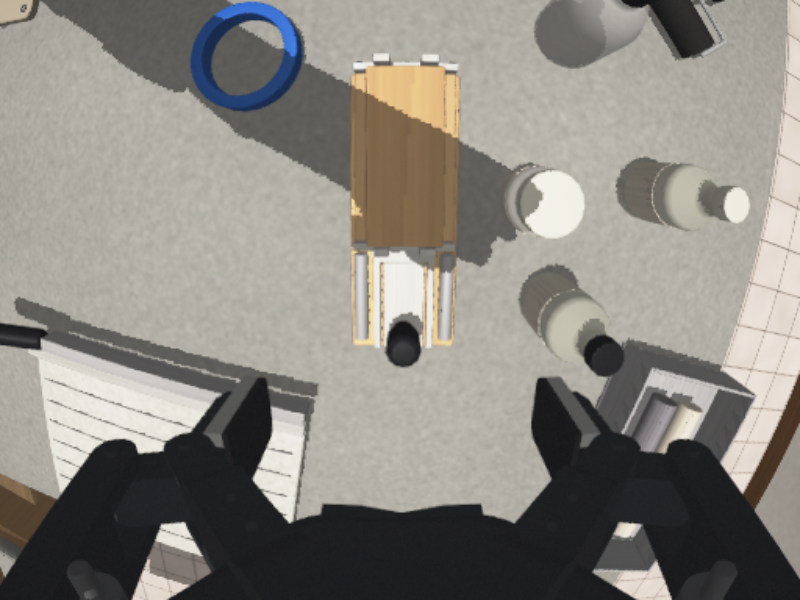

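The wrist view shows the pile top with corners (367,66), (444,66), (366,246) and (443,247), and the knob at about (404,343). The magazine is well aligned with the gripper.

Run:
```python
from h import *
p=manip.read_camera("wrist");s=.64
c=[fonz(p,u*s,v*s,84)[:2] for u,v in((367,66),(444,66),(366,246),(443,247))]
F=(c[0]+c[1])/2;R=(c[2]+c[3])/2;d=F-R
print(np.round(c,1).tolist(),"width",np.linalg.norm(c[0]-c[1]),np.linalg.norm(c[2]-c[3]),"len",np.linalg.norm(d),"ang",np.degrees(np.arctan2(d[1],d[0])),"mid",(F+R)/2)
d/=np.linalg.norm(d);O=(F+R)/2
for a in(97,98,99,100,101):
    e=np.array([np.cos(np.radians(a)),np.sin(np.radians(a))]);K=O-148*e
    print(a,K.round(1),[(fproj(p,[*K,z])/s).round(0).tolist() for z in(51,79)],(fproj(p,[*(O+70*e),86])/s).round(0))
# uprights & base edges
print([fonz(p,u*s,v*s,86)[:2].round(1).tolist() for u,v in((382,56),(430,56),(382,254),(428,252))])
```

```text
[[510.3, -171.8], [563.1, -162.4], [531.0, -299.3], [585.5, -290.6]] width 53.58436972742139 55.15167541716366 len 129.66317064794995 ang 99.56672453652509 mid [ 547.49619231 -231.03824138]
97 [ 565.5 -377.9] [[396.0, 339.0], [395.0, 352.0]] [410.  58.]
98 [ 568.1 -377.6] [[399.0, 339.0], [399.0, 352.0]] [408.  58.]
99 [ 570.6 -377.2] [[402.0, 339.0], [402.0, 352.0]] [407.  58.]
100 [ 573.2 -376.8] [[405.0, 339.0], [405.0, 352.0]] [405.  58.]
101 [ 575.7 -376.3] [[408.0, 339.0], [409.0, 352.0]] [403.  58.]
[[519.5, -163.3], [552.2, -157.5], [543.3, -302.8], [575.4, -295.8]]
```

```bash
cat >> h.py <<'E'
O=np.array([547.5,-231.0]);A=99.6;e=np.array([np.cos(np.radians(A)),np.sin(np.radians(A))])
RPY=[180,0,A]
def at(s,z): return [*(O+s*e),z]   # s: mm in front of magazine origin
E
python3 - <<'E'
from h import *
manip.set_gripper(47)
manip.move_pose(at(-147,150),RPY)
print("touch",manip.move_linear(at(-147,46),120,max_force=10))
manip.set_gripper(0)
o=manip.get_obs();print(o["opening"],o["grasp_force"],o["tool_pos"],o["wrist_force"],o["time"])
p=manip.read_camera("wrist");cv2.imwrite("pics/w2.png",p["frame"])
E
```

```text
touch False
26.601598837355276 58.79954343661666 [ 570.68886008 -376.70979278   47.339054  ] [-3.82549759  0.50240446  6.99432586] 5.3
```

View pics/w2.png

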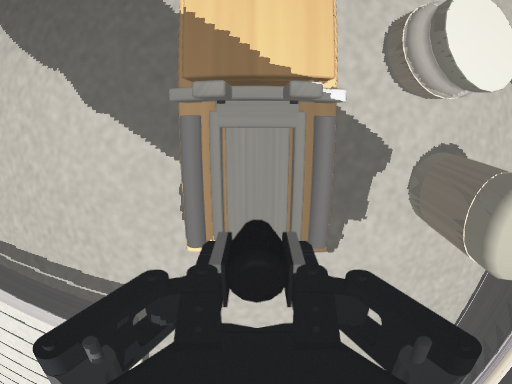

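The knob is held centrally between the pads. Now push.

Run:
```python
from h import *
t0=np.array(manip.get_obs()["tool_pos"]);w0=np.array(manip.get_obs()["wrist_force"])
T=t0.copy();T[:2]+=56*e
print("stop",manip.move_linear(T.tolist(),60,max_force=22))
o=manip.get_obs();d=np.array(o["tool_pos"])-t0
print("moved",d[:2]@e,d,np.array(o["wrist_force"])-w0,o["opening"],o["time"])
manip.pause(.2);o=manip.get_obs();print((np.array(o["tool_pos"])-t0)[:2]@e,o["wrist_force"])
p=manip.read_camera("wrist");cv2.imwrite("pics/w3a.png",p["frame"])
```

```text
stop True
moved 48.0594862796423 [-7.88278168 47.40879568  0.11560601] [ 7.7382872  -5.99209381 -6.44413733] 26.14847275372697 6.2417
47.06720014214573 [ 3.28905944 -6.00426621 -1.56858276]
```

Run:
```python
from h import *
o=manip.get_obs();t0=np.array(o["tool_pos"]);T=t0.copy();T[:2]+=10*e
print("stop",manip.move_linear(T.tolist(),25,max_force=25))
manip.pause(.2);o=manip.get_obs();print((np.array(o["tool_pos"])-t0)[:2]@e,o["wrist_force"],np.array(o["wrist_force"])[:2]@e,o["opening"],o["time"])
```

```text
stop False
2.9319263211829405 [  4.01662115 -14.33917752  -9.25203789] -14.808219089894138 26.15713840223773 7.1333
```

Run:
```python
from h import *
o=manip.get_obs();t0=np.array(o["tool_pos"]);T=t0.copy();T[:2]+=12*e
print("stop",manip.move_linear(T.tolist(),30,max_force=25))
manip.pause(.15);o=manip.get_obs();print((np.array(o["tool_pos"])-t0)[:2]@e,o["wrist_force"],np.array(o["wrist_force"])[:2]@e)
manip.set_gripper(47);manip.pause(.3)
t=np.array(manip.get_obs()["tool_pos"]);t[2]=150
print(manip.move_linear(t.tolist(),150,max_force=15))
manip.move_pose(at(-40,290),RPY)
p=manip.read_camera("wrist");cv2.imwrite("pics/w3.png",cv2.resize(p["frame"],(800,600)));print(manip.get_obs()["time"])
```

```text
stop False
0.07466311487485078 [  9.05434411 -23.20853156 -16.68403727] -24.39350176132976
False
9.7583
```

View pics/w3.png

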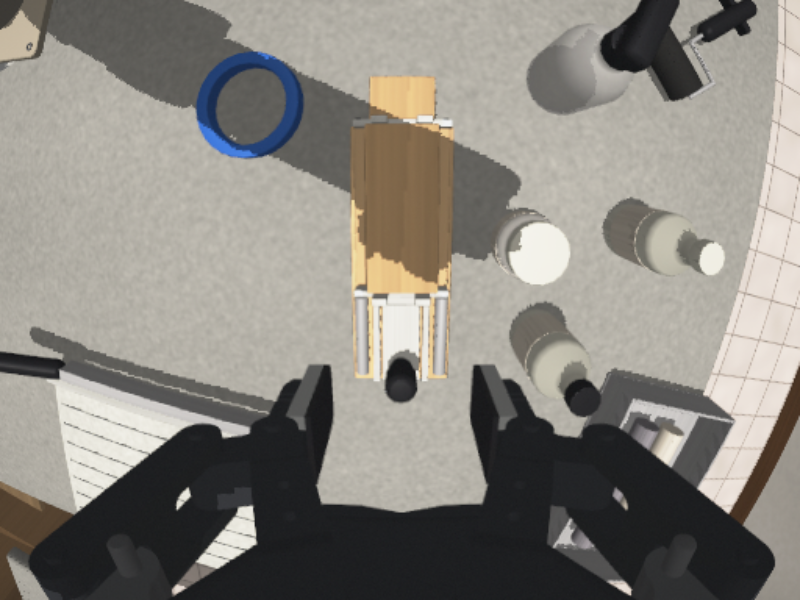

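The slide is home again (knob at (402,382)) and the panel sticks out, with front corners at (370,77) and (436,77). Now check its position, grip it and draw it out.

Run:
```python
from h import *
p=manip.read_camera("wrist");s=.64
a,b=[fonz(p,u*s,v*s,36)[:2] for u,v in((370,77),(436,77))]
n=np.array([e[1],-e[0]]);m=(a+b)/2-O
print("front",m@e,"lat",m@n,"w",np.linalg.norm(a-b),"skew",np.degrees(np.arctan2((b-a)@e,(b-a)@n)))
manip.set_gripper(72)
manip.move_pose(at(100,140),RPY)
print("touch",manip.move_linear(at(100,21.5),120,max_force=10))
manip.set_gripper(0)
o=manip.get_obs();print(o["opening"],o["grasp_force"],o["tool_pos"],o["wrist_force"],o["time"])
p=manip.read_camera("wrist");cv2.imwrite("pics/w4.png",p["frame"])
```

```text
front 111.84635274935653 lat -0.45219261167412206 w 55.1723978263261 skew 0.005028437780533978
touch False
53.084917704772046 62.632988691329956 [ 531.35909703 -132.55652713   22.79411514] [-1.26001171  0.29320504  5.97214936] 12.4417
```

View pics/w4.png

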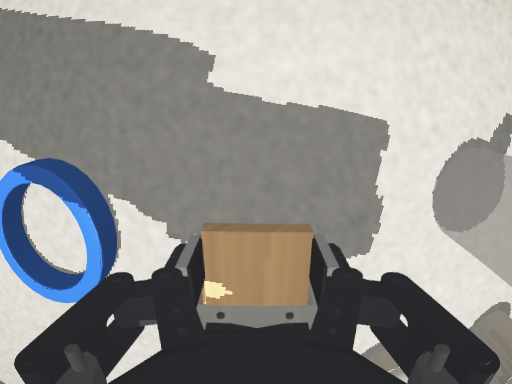

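Run:
```python
from h import *
t=np.array(manip.get_obs()["tool_pos"]);t[:2]+=108*e
print("draw",manip.move_linear(t.tolist(),80,max_force=20),manip.get_obs()["tool_pos"],manip.get_obs()["wrist_force"],manip.get_obs()["opening"])
t[2]=170;manip.move_linear(t.tolist(),150)
manip.move_pose([490,190,200],[180,0,93.2])
o=manip.get_obs();print(o["opening"],o["grasp_force"],o["time"])
p=manip.read_camera("wrist");cv2.imwrite("pics/w5.png",cv2.resize(p["frame"],(800,600)))
q=manip.read_camera("side");cv2.imwrite("pics/s5.png",cv2.resize(q["frame"][100:290,180:400],(800,690))[:600])
```

```text
draw False [513.42408222 -26.73665211  22.72154077] [-0.55746981 -0.84058748 -0.37246876] 53.152288518772025
53.22376270486158 62.78627872467041 16.0083
```

View pics/w5.png

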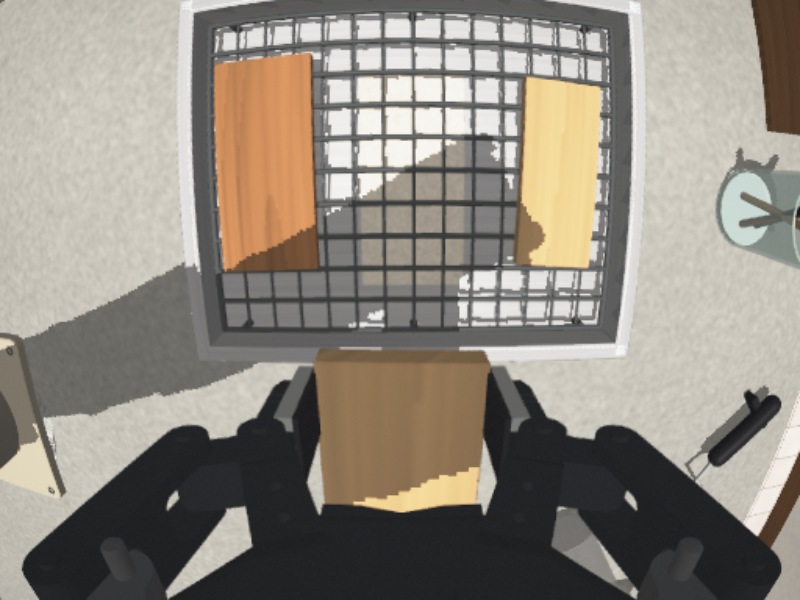

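View pics/s5.png

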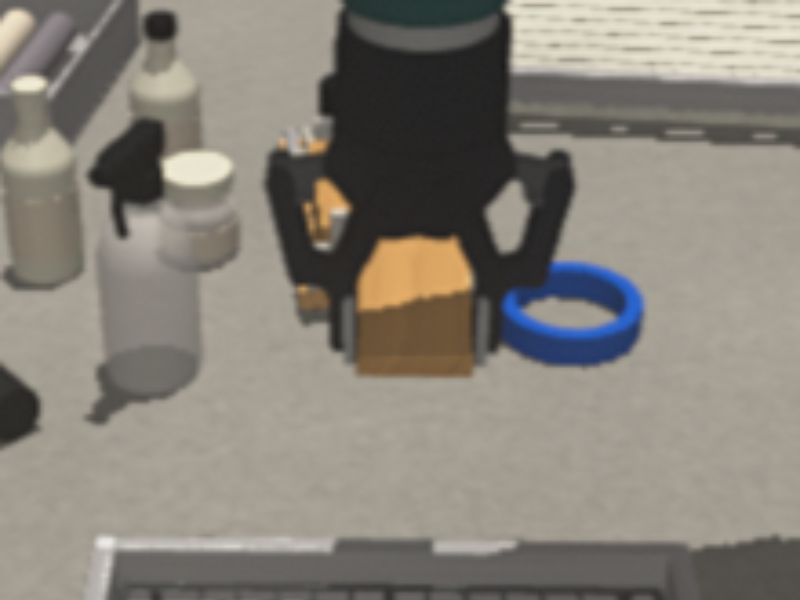

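The wrist view shows the board held square. The free middle place lies between the dark board (right edge at column ~315) and the light board (left edge at ~520), with the rack in between. Next I measure these.

Run:
```python
from h import *
p=manip.read_camera("wrist");s=.64;o=manip.get_obs();print(o["tool_pos"],o["tcp_rot"])
g=lambda z,*L:[fonz(p,u*s,v*s,z)[:2].round(1).tolist() for u,v in L]
print("panel front",g(o["tool_pos"][2]+13.3,(317,352),(489,352)))
d2=g(31,(215,65),(312,53),(318,268),(222,271));d1=g(34,(525,77),(601,86),(588,269),(516,264))
for d in(d2,d1):
    d=np.array(d);v=(d[0]+d[1]-d[2]-d[3])/2;print(d.tolist(),d.mean(0),np.hypot(*v),np.degrees(np.arctan2(v[1],v[0])))
print("rim near",g(40,(200,359),(625,356)),"far",g(40,(187,8),(632,4)))
print("rack near",g(22,(220,330),(602,325)),"paper",g(5,(360,75),(470,75),(358,285),(462,285)))
```

```text
[490.52682388 187.47825277 199.54621319] [-1.79960944e+02  8.10342879e-02  9.29907543e+01]
panel front [[463.8, 202.7], [516.0, 205.4]]
[[353.2, 331.4], [422.8, 336.6], [432.5, 188.4], [361.1, 183.5]] [392.4   259.975] 148.3113026711046 93.40162327388491
[[565.3, 327.9], [621.0, 330.5], [623.4, 199.4], [568.8, 199.2]] [594.625 264.25 ] 129.9334926029467 91.30095074412661
rim near [[341.5, 116.9], [664.6, 135.6]] far [[330.9, 375.1], [642.5, 397.3]]
rack near [[352.9, 134.6], [648.3, 153.9]] paper [[453.5, 326.3], [532.0, 331.2], [458.5, 171.0], [536.5, 175.1]]
```

Run:
```python
from h import *
r=[180,0,93.2]
manip.move_pose([492.2,307.4,120],r)
manip.move_linear([492.2,307.4,30],100)
manip.pause(.2);o=manip.get_obs();t=o["tool_pos"];print(t,o["wrist_force"])
print("touch",manip.move_linear([492.2,307.4,17],15,max_force=3))
o=manip.get_obs();print(o["tool_pos"],o["wrist_force"],o["time"])
```

```text
[492.55931319 307.64588889  30.62326987] [ 0.54313131 -0.37282694 -1.05450551]
touch True
[492.10952646 307.39107196  20.7960838 ] [-0.78027301 -0.63236147  5.13708557] 18.6583
```

Contact came at exactly the predicted height, so I release and check.

Run:
```python
from h import *
manip.set_gripper(68);manip.pause(.2)
t=np.array(manip.get_obs()["tool_pos"])
print(manip.move_linear([t[0],t[1],140],100,max_force=10))
manip.move_pose([480,60,300],[180,0,93.2])
manip.pause(.3)
p=manip.read_camera("wrist");q=manip.read_camera("side");print(manip.get_obs()["time"])
cv2.imwrite("pics/f.png",np.hstack([cv2.resize(p["frame"],(400,300)),cv2.resize(q["frame"],(400,300))]).repeat(1,0))
a=cv2.resize(p["frame"][:220,100:420],(800,550));cv2.imwrite("pics/f1.png",a)
cv2.imwrite("pics/f2.png",cv2.resize(q["frame"],(800,600)))
```

```text
False
22.0417
```

View pics/f1.png

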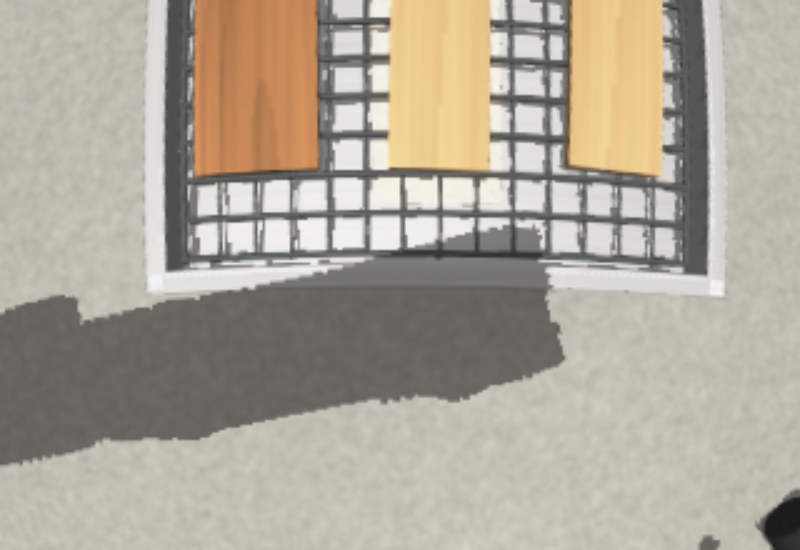

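View pics/f2.png

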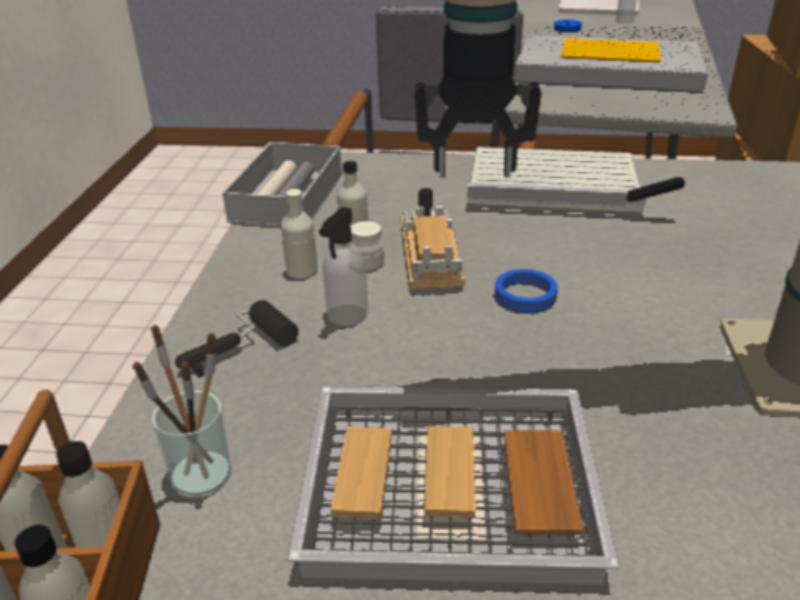

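The panel lies flat in the middle place, clear of both boards. The pile is intact, the slide is home and nothing else has moved.

```bash
python3 -c "
from station import manip
print(manip.finish_job())"
```

```text
the job is handed in; nothing more can be done
None
```

The job is handed in at about 22 s of the 45 s allowed: the slide sprang home, and the bottom panel lies flat in the free middle place, clear of both drying boards, with the pile and everything else left in place.

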